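# Fetch the egg timer from among the spice jars

## Task

The egg timer stands hemmed in on the bamboo spice stand: first clear the spice jar, the salt shaker and the dropper bottle one by one onto the chopping board, upright and all three there together, then lift the timer out and set it upright in the middle of the round cork mat. When the timer is there, put the three back upright on the stand, each exactly on the place where it stood at the beginning, and let go of everything; knock nothing over and leave the tin and the cream pot alone.

Things in the scene. Friction and masses are not known exactly. Their poses are not given: they have to be found in the camera images.
- timer: Egg timer: plain white, squat, dome-topped, 61 mm across and 61 mm high; sides nearly upright up to about 35 mm above its underside, then rounded in. Origin at the centre of its underside, z up. About 0.09 kg. At the start it stands on the stand's rear middle place with a jar to its left, one to its right and one in front, gaps of only about 5 to 12 mm.
- spice_jar: Spice jar: round glass jar with a straight black cap, 41 mm across, 105 mm high, straight-sided all the way up; grip it 70 to 90 mm above its underside. Origin at the centre of its underside, z up. About 0.11 kg. At the start on one of the three outer places of the stand (which one varies).
- salt: Salt shaker: clear body with a grey domed steel top, 90 mm high, 44 mm across at its widest, slightly waisted, narrowing to 34 mm above 70 mm. It may lean by 2 or 3 degrees where it stands. Grip it 50 to 65 mm above its underside. Origin at the centre of its underside, z up. About 0.10 kg. At the start on one of the three outer places of the stand.
- dropper: Dropper bottle: small round brown bottle 32 to 34 mm across up to 70 mm, narrower collar (24 mm) to 77 mm, thin black rubber dropper to 102 mm. Grip it round the body, 50 to 65 mm above its underside. Origin at the centre of its underside, z up. About 0.07 kg. At the start on one of the three outer places of the stand.
- spice_stand: Fixed bamboo tray 124 (x) by 176 mm (y), floor 8 mm above the worktop, rim 6 mm wide, 14 mm high. Origin: centre of its underside; x points away from the robot at yaw 0. Flat darker discs mark its places (own frame, mm): timer (28, 0), front (-30, 0), left (28, 58), right (28, -58); things start within 3 mm of these. Fingers have room along y at the front place, along x at the left and right ones.
- board: Small flat wooden chopping board with a thin dark groove line round its edge, fixed: 120 mm (x) by 170 mm (y), 12 mm thick. Origin at the centre of its underside, z up. Its top takes the three jars side by side, for instance 55 mm apart along its y axis.
- cork_mat: Round cork mat, fixed: 100 mm across, flat, 8 mm thick. Origin at the centre of its underside, z up.
- tin: Bystander: food tin with a green label, 57 mm across, 72 mm high, standing on the worktop behind the work. Origin at the centre of its underside. To be left alone.
- cream: Bystander: small round cream pot with a wide red lid, 58 mm across, 50 mm high, standing at the left on the strip in front of the sink. Origin at the centre of its underside. To be left alone.

How it is judged:
On the way, in this order (a step that is already met when the one before it is completed fails the run):
1. the spice jar, salt shaker and dropper bottle all stand upright, released, on the chopping board (x of spice_jar in the frame of board between -0.055 and 0.055 m and y of spice_jar in the frame of board between -0.08 and 0.08 m and z of spice_jar in the frame of board between 0.009 and 0.016 m and angle between each of spice_jar, salt, dropper's own z axis and vertical below 0.15 rad and contact force between the fingers and spice_jar below 0.3 N and x of salt in the frame of board between -0.055 and 0.055 m and y of salt in the frame of board between -0.08 and 0.08 m and z of salt in the frame of board between 0.009 and 0.016 m and contact force between the fingers and salt below 0.3 N and x of dropper in the frame of board between -0.055 and 0.055 m and y of dropper in the frame of board between -0.08 and 0.08 m and z of dropper in the frame of board between 0.009 and 0.016 m and contact force between the fingers and dropper below 0.3 N), for 0.2 s.
2. the egg timer stands upright, released, in the middle of the cork mat (centre within 15 mm) (horizontal distance between timer and cork_mat below 0.015 m and z of timer in the frame of cork_mat between 0.005 and 0.012 m and angle between timer's own z axis and vertical below 0.1 rad and contact force between the fingers and timer below 0.3 N), for 0.2 s.
At the end, for the whole second after the job is handed in: The egg timer stands upright on the cork mat, its centre within 15 mm of the mat's centre; the spice jar, salt shaker and dropper bottle each stand upright on the stand within 15 mm of where they stood at the start; all released and at rest (all of step 2 and distance of each of spice_jar, salt, dropper from where it was at the start of the episode below 0.015 m and angle between each of spice_jar, salt, dropper's own z axis and vertical below 0.15 rad and linear speed of each of spice_jar, salt, dropper, timer below 0.02 m/s); the robot touches nothing.
It fails at once if one of the three jars or the timer is tipped over (angle between any of spice_jar, salt, dropper, timer's own z axis and vertical above 0.7 rad).
It fails at once if the tin or the cream pot is moved by more than 20 mm (distance of any of tin, cream from where it was at the start of the episode above 0.02 m).
It also fails if it takes over 136 s, if anything falls off the work surface, if the arm or the gripper's body presses on something with over 40 N, if the wrist force passes 120 N, or if a joint passes its speed limit or range.

## Robot

A 6-joint arm with a two-finger parallel gripper is mounted at the origin on a cart in front of the work surface, level with it; the furniture and walls round the work are solid. World frame = base frame: x ahead of the robot, y to its left, z up, the work surface at z = 0. Lengths are in m, angles in rad, forces in N, time in s.
With the tool pointing down it reaches from about 0.4 to 0.925 m from the base axis. Payload 12.5 kg.
Tool frame: the origin (TCP) lies midway between the tips of the shut fingers; the grasp point (between the pads) lies 19 mm behind it (hold_point_z is the distance from the TCP to the grasp point, in m); z points along the fingers, y is the line along which they close (so a half turn about z gives the same grasp; the last joint's range is limited). The gripper opens to 95 mm and grips with 3 to 60 N. Pads are 20 mm wide; open, the fingers measure 119 mm over their backs; the gripper's body (75 mm by 180 mm) begins 59 mm behind the grasp point.
Start: joints at [1.084, 0.491, 1.559, -0, 1.092, -0.106], TCP at [0.232, 0.58, 0.215] pointing down, gripper open.
Joint ranges: [-3.1, 3.1], [-0.84, 2.19], [0.05, 2.79], [-1.13, 4.28], [0.06, 2.93], [-2.69, 2.69]. Speed limits (rad/s): [2.22, 2.22, 2.79, 3.14, 3.14, 3.14].

## Interface

Orientations are given as a 3x3 rotation matrix whose columns are the frame's x, y, z axes.
In Python, from bench import * gives the robot as it stands. The module is installed in compiled form; this text tells all that it offers.
- The arm moves only by the shell command python3 -m creep 'ROWS'. ROWS is a JSON object of lists of equal length, an entry for each row: "delta_pos": the shift along the tool's x, y, z scaled (see below), a list of three; "twist": the turn about the tool's z scaled (see below); "gripper": the opening, from 0 (shut) to 1 (fully open). A call has 1 to 10 rows; each row shifts and turns the commanded pose from where the row before left it, along the tool's axes as they then stand; what a row does not reach is not made up. The controller multiplies each number of a shift by 25 mm and each number of a turn by 60 degrees. A row lasts 1/8 s, in which the tool goes at most 62.5 mm and 10.7 degrees, less where a joint would pass 70% of its speed; a pose out of reach is approached as far as the arm can. A call with a number of a shift or a turn outside -1 to 1 is refused whole. A call with a gripper value outside its range is refused whole. The fingers move at their own pace and stop on an object; the grip force is fixed at half the most. Time passes only in rows, so rows that do not move let the fingers close. It gives the time, the measured TCP pose, the force, the opening and the grip force at its end, in the units of the state.
- read_state(): the state, without advancing time (a new reading comes with each control period).
- read_camera(name): name is "side" or "top"; returns a dict with "pixels" (384x512x3 uint8, red, green, blue), "mtx" (3x3 intrinsics, pixels), "rvec" (rotation vector, rad) and "tvec" (3), from world to camera coordinates, as OpenCV has them. Camera axes: x right, y down, z forward; pixel columns grow to the right and rows downward; lengths in m; the calibration is good to about 2 mm. A picture is of the moment at which its call begins. There is no depth.
- job_done(): hands the job in; it is judged then, once.
The state is a dict: "clock": time; "joints": joint angles; "joint_vel": joint speeds; "joint_efforts": joint torques, N m; "eef_pos": TCP position; "orientation": TCP orientation; "force": force on the tool from outside, world axes, zero at the start; "ft_torque": the same for the moment, N m; "width": opening from 0.0 (shut) to 1.0 (fully open); "finger_force": force on a finger pad.
Only numpy, scipy, OpenCV 4.12 (cv2) and the standard library are available. Lean on these libraries where they do the work, as an engineer would, in place of code of your own. Each camera call takes 0.05 s, during which the arm holds its last target. There are 200 camera calls.

## Working session

There is one attempt and no reset: what is moved stays moved. The work goes in short steps, Python scripts to look and compute and a shell command to move; the robot and the scene stay as the last step left them, time stands still between calls to the robot, and variables do not carry over. Pictures are saved under pics/ and viewed, at most 14 in all, crops included, and the job is handed in when it is done.

```bash
mkdir -p pics; python3 - <<'E'
from bench import *
import cv2,numpy as np,pickle
d={}
for n in("top","side"):
    c=read_camera(n);d[n]=c;cv2.imwrite(f"pics/{n}0.png",c["pixels"][:,:,::-1])
    R=cv2.Rodrigues(np.array(c["rvec"]))[0];print(n,np.array(c["mtx"]).round(1).tolist(),(-R.T@np.array(c["tvec"]).ravel()).round(3))
    print(R.round(3).tolist())
pickle.dump(d,open("cams.pkl","wb"))
s=read_state();print(s)
E
```

```text
top [[487.3, 0.0, 253.1], [0.0, 487.3, 197.6], [0.0, 0.0, 1.0]] [0.444 0.024 1.444]
[[-0.016, -1.0, 0.011], [-0.998, 0.015, -0.063], [0.063, -0.012, -0.998]]
side [[357.5, 0.0, 258.4], [0.0, 357.5, 192.7], [0.0, 0.0, 1.0]] [ 0.568 -0.461  0.869]
[[1.0, 0.028, -0.009], [0.019, -0.856, -0.517], [-0.022, 0.516, -0.856]]
{'clock': 0.1, 'joints': array([ 1.08436831e+00,  4.91506024e-01,  1.55937457e+00,  1.73024748e-05,
        1.09174106e+00, -1.05582318e-01]), 'joint_vel': array([ 0.00072826, -0.00279344, -0.00138849, -0.00161766,  0.00032221,
        0.00107115]), 'joint_efforts': array([ 2.13427767e-03, -6.13615608e+01, -2.58603930e+01,  6.94005028e-02,
        4.70567413e-02, -9.46257131e-06]), 'eef_pos': array([0.23217814, 0.5800391 , 0.21412081]), 'orientation': array([[-9.28347619e-01,  3.71712865e-01, -4.94602308e-04],
       [ 3.71713173e-01,  9.28347188e-01, -9.02467964e-04],
       [ 1.23703710e-04, -1.02165418e-03, -9.99999470e-01]]), 'force': array([-0.1795593 , -0.59642096, -0.40169113]), 'ft_torque': array([0.03140575, 0.00124546, 0.00188477]), 'finger_force': 0.0, 'width': 1.000239607409236}
```

View pics/top0.png

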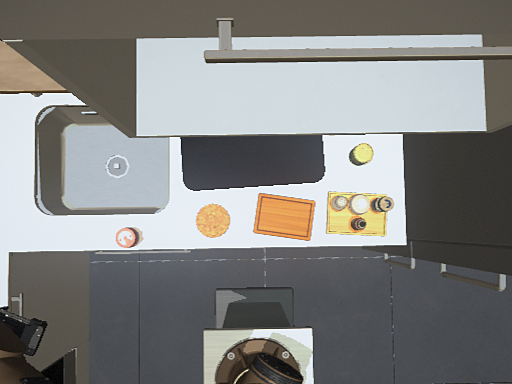

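View pics/side0.png

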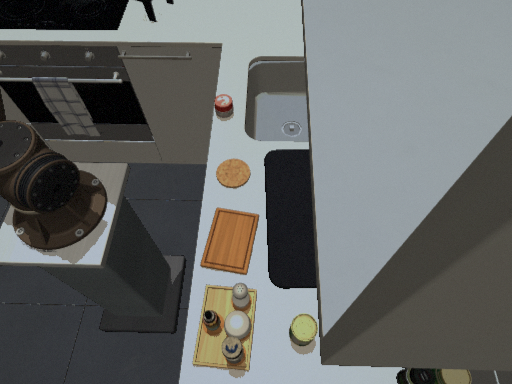

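Top view: cork mat at (213,221), board (284,216), stand (360,214) with salt left (341,202), timer (360,204), dark-capped jar right (383,203), dropper in front (360,224). I'll crop and enlarge it to measure.

```bash
python3 - <<'E'
import cv2,numpy as np,pickle
d=pickle.load(open("cams.pkl","rb"))
t=d["top"]["pixels"][170:250,190:400,::-1]; s=d["side"]["pixels"][270:380,180:330,::-1]
cv2.imwrite("pics/c1.png",cv2.resize(t,None,fx=3.8,fy=3.8,interpolation=cv2.INTER_CUBIC))
cv2.imwrite("pics/c2.png",cv2.resize(s,None,fx=5,fy=5,interpolation=cv2.INTER_CUBIC))
E
```

```text
(no output)
```

View pics/c1.png

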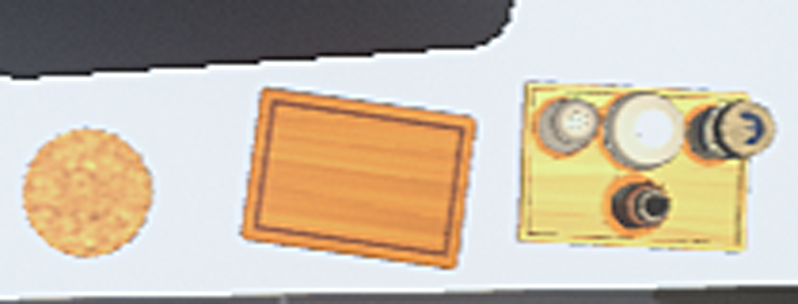

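View pics/c2.png

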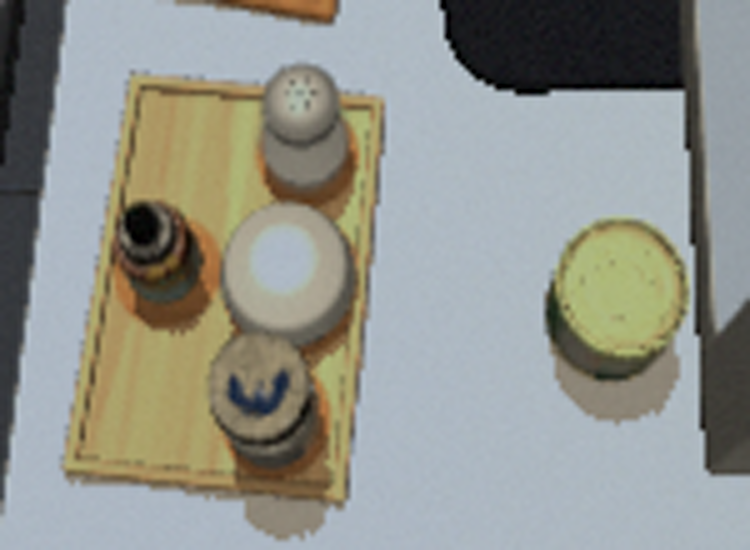

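```bash
cat >h.py <<'E'
import cv2,numpy as np,pickle
def ray(c,u,v,z):
    K=np.array(c["mtx"]);R=cv2.Rodrigues(np.array(c["rvec"]))[0];t=np.array(c["tvec"]).ravel()
    o=-R.T@t;r=R.T@np.linalg.inv(K)@[u,v,1.];return (o+r*(z-o[2])/r[2])[:2]
C=pickle.load(open("cams.pkl","rb"))
T=lambda x,y,z:ray(C["top"],(x+.5)/3.8-.5+190,(y+.5)/3.8-.5+170,z)
S=lambda x,y,z:ray(C["side"],(x+.5)/5-.5+180,(y+.5)/5-.5+270,z)
E
python3 - <<'E'
from h import *
def rect(P,n):
    P=np.array(P);c=P.mean(0)  # TL(far-left) TR(far-right) BR BL
    e=(P[0]-P[1])+(P[3]-P[2]);f=(P[0]-P[3])+(P[1]-P[2])
    print(n,c.round(4),"yaw from y,x",np.degrees([np.arctan2(-e[0],e[1]),np.arctan2(f[1],f[0])]).round(2),"size",(np.linalg.norm(f)/2).round(4),(np.linalg.norm(e)/2).round(4))
    return c,np.arctan2(f[1],f[0])
st=rect([T(*p,.014) for p in[(526,81),(748,93),(746,250),(518,241)]],"stand top")
# side: image up = +y(left), right=+x
st2=rect([S(*p,.014) for p in[(384,98),(342,503),(67,475),(133,73)]],"stand side")
rect([T(*p,.012) for p in[(262,87),(476,118),(454,269),(242,239)]],"board")
print("cork",T(88,193,.008))
for n,a,b in[("spice",T(747,129,.113),S(262,384,.113)),("salt dome",T(574,119,.090),S(303,102,.083)),("dropper",T(655,203,.110),S(141,224,.110)),("timer",T(645,131,.045),S(288,276,.04)),("tin",[0,0],S(621,290,.072))]:
    print(n,np.round(a,4),np.round(b,4))
for s in(st,st2):
    for n,p in dict(timer=(.028,0),front=(-.03,0),left=(.028,.058),right=(.028,-.058)).items():
        c,y=s;print(n,(c+np.array([[np.cos(y),-np.sin(y)],[np.sin(y),np.cos(y)]])@p).round(4))
E
```

```text
stand top [ 0.4827 -0.2974] yaw from y,x [-3.56 -3.49] size 0.1228 0.1747
stand side [ 0.4824 -0.2995] yaw from y,x [-3.77 -3.97] size 0.1212 0.1764
board [ 0.4768 -0.0835] yaw from y,x [-9.04 -9.04] size 0.1184 0.1665
cork [0.46864762 0.12605956]
spice [ 0.5055 -0.3573] [ 0.5069 -0.3583]
salt dome [ 0.5159 -0.2368] [ 0.515  -0.2385]
dropper [ 0.4532 -0.2898] [ 0.4528 -0.2982]
timer [ 0.5083 -0.2991] [ 0.5096 -0.3038]
tin [0 0] [ 0.6534 -0.3118]
timer [ 0.5107 -0.2991]
front [ 0.4528 -0.2955]
left [ 0.5142 -0.2412]
right [ 0.5071 -0.357 ]
timer [ 0.5103 -0.3015]
front [ 0.4525 -0.2974]
left [ 0.5144 -0.2436]
right [ 0.5063 -0.3593]
```

Side view confirms it: salt (301,130) left, timer (288,276) middle, spice jar (262,384, crop) right, dropper (141,224) in front. Both views agree to 2–4 mm. Dropper goes first, left slot on the board.

```bash
cat >to.py <<'E'
import sys,numpy as np
from bench import *
def to(x,y,z,psi=None):
    s=read_state();R=np.array(s["orientation"]);p=np.array(s["eef_pos"]);cur=np.degrees(np.arctan2(R[1,1],R[0,1]))
    psi=cur if psi is None else psi
    a=np.radians(psi);d=np.array([x,y,z])-p
    u=[-np.sin(a)*d[0]+np.cos(a)*d[1],np.cos(a)*d[0]+np.sin(a)*d[1],-d[2]]
    print("t%.1f"%s["clock"],p.round(4),"psi%.2f tilt%.4f"%(cur,np.hypot(R[0,2],R[1,2])),"units",(np.array(u)/.025).round(2),"twist",round(-(psi-cur)/60,3),"w%.3f f%.1f"%(s["width"],s["finger_force"]),np.round(s["force"],1))
if __name__=="__main__": to(*map(float,sys.argv[1:]))
E
python3 -m creep '{"delta_pos":[[0,0,0],[0,0,0],[-1,-1,0],[-1,-1,0],[-1,-1,0],[-1,-1,0],[-1,-1,0],[-1,-1,0],[-1,-1,0],[-1,-1,0]],"twist":[-0.151,-0.151,0,0,0,0,0,0,0,0],"gripper":[1,1,1,1,1,1,1,1,1,1]}'
python3 -m creep '{"delta_pos":[[-1,-1,0],[-1,-1,0],[0,-1,0],[0,-1,0],[0,-1,0],[0,-1,0],[0,-1,0],[0,-1,0],[0,-1,0],[0,-1,0]],"twist":[0,0,0,0,0,0,0,0,0,0],"gripper":[1,1,1,1,1,1,1,1,1,1]}'
python3 -m creep '{"delta_pos":[[0,-1,0],[0,-1,0],[0,-1,0],[0,-1,0],[0,-1,0],[0,-1,0],[0,-1,0],[0,-1,0],[0,-1,0],[0,-1,0]],"twist":[0,0,0,0,0,0,0,0,0,0],"gripper":[1,1,1,1,1,1,1,1,1,1]}'
python3 to.py .453 -.295 .214 86.3
```

```text
clock: 1.35
eef_pos: [0.4195, 0.3668, 0.2144]
orientation: [[-0.998, 0.064, -0.0], [0.064, 0.998, -0.0], [0.0, -0.0, -1.0]]
force: [0.3, 0.0, -0.3]
width: 0.997
finger_force: 0.0
clock: 2.6
eef_pos: [0.4525, 0.1143, 0.2145]
orientation: [[-0.998, 0.064, -0.0], [0.064, 0.998, 0.0], [0.0, 0.0, -1.0]]
force: [0.9, 0.2, -0.8]
width: 0.999
finger_force: 0.0
clock: 3.85
eef_pos: [0.4364, -0.1352, 0.2145]
orientation: [[-0.998, 0.065, -0.0], [0.065, 0.998, 0.0], [0.0, 0.0, -1.0]]
force: [1.0, 0.5, 0.4]
width: 1.001
finger_force: 0.0
t3.9 [ 0.4364 -0.1352  0.2145] psi86.30 tilt0.0004 units [-1.08 -6.34  0.02] twist 0.0 w1.001 f0.0 [1.  0.5 0.4]
```

```bash
python3 -m creep '{"delta_pos":[[-0.2,-1,0],[-0.2,-1,0],[-0.2,-1,0],[-0.2,-1,0],[-0.2,-1,0],[-0.08,-1,0],[0,-0.34,0],[0,0,0.8],[0,0,0.8],[0,0,0.8]],"twist":[0,0,0,0,0,0,0,0,0,0],"gripper":[1,1,1,1,1,1,1,1,1,1]}'
python3 -m creep '{"delta_pos":[[0,0,0.8],[0,0,0.8],[0,0,0.8],[0,0,0.8],[0,0,0.8],[0,0,0.35],[0,0,0],[0,0,0]],"twist":[0,0,0,0,0,0,0,0],"gripper":[1,1,1,1,1,1,1,1]}'
python3 to.py .453 -.295 .046
python3 - <<'E'
from bench import *
import cv2
a=read_camera("top")["pixels"][170:250,290:400,::-1];b=read_camera("side")["pixels"][270:370,180:290,::-1]
cv2.imwrite("pics/g1.png",cv2.hconcat([cv2.resize(x,(400,400*x.shape[0]//x.shape[1])) if 0 else cv2.resize(x,(400,364),interpolation=2) for x in(a,b)]))
E
```

```text
clock: 5.1
eef_pos: [0.4532, -0.2941, 0.154]
orientation: [[-0.998, 0.064, 0.0], [0.064, 0.998, 0.0], [0.0, 0.0, -1.0]]
force: [0.1, -0.8, -0.1]
width: 1.002
finger_force: 0.0
clock: 6.1
eef_pos: [0.4536, -0.2945, 0.0465]
orientation: [[-0.998, 0.064, 0.001], [0.064, 0.998, -0.0], [-0.001, -0.0, -1.0]]
force: [0.6, -0.2, 1.5]
width: 0.998
finger_force: 0.0
t6.1 [ 0.4536 -0.2945  0.0465] psi86.31 tilt0.0009 units [ 0.02 -0.02  0.02] twist -0.0 w0.998 f0.0 [ 0.6 -0.2  1.5]
```

View pics/g1.png

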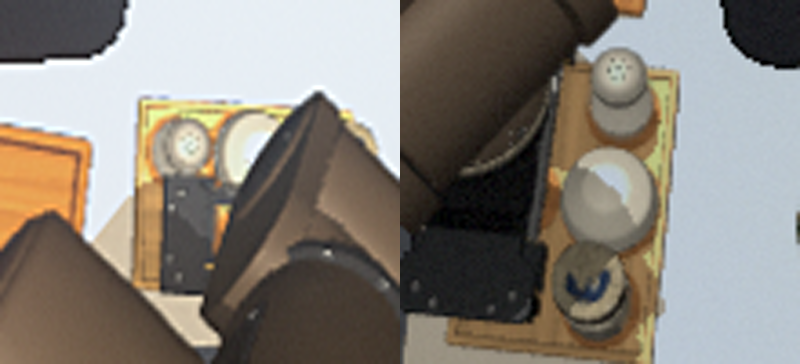

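Gripper straddles the dropper; the other things are untouched. Grip and lift.

```bash
python3 -m creep '{"delta_pos":[[0,0,0],[0,0,0],[0,0,0],[0,0,0],[0,0,0],[0,0,0],[0,0,0],[0,0,0]],"twist":[0,0,0,0,0,0,0,0],"gripper":[0.7,0.5,0.42,0.38,0.33,0.2,0,0]}'
python3 to.py .453 -.295 .046
```

```text
clock: 7.2
eef_pos: [0.4533, -0.2943, 0.0458]
orientation: [[-0.998, 0.064, 0.0], [0.064, 0.998, 0.0], [-0.0, 0.0, -1.0]]
force: [-0.9, -0.3, -0.2]
width: 0.333
finger_force: 30.0
t7.2 [ 0.4533 -0.2943  0.0458] psi86.30 tilt0.0001 units [ 0.01 -0.03 -0.01] twist -0.0 w0.333 f30.0 [-0.9 -0.3 -0.2]
```

```bash
python3 -m creep '{"delta_pos":[[0,0,-0.4],[0,0,-0.8],[0,0,-1],[0,0,-1],[0,0,-1],[0,1,-0.3],[-0.1,1,0],[-0.1,1,0],[-0.1,1,0],[-0.1,1,0]],"twist":[0,0,0,0,0,0,0,0,0,0],"gripper":[0,0,0,0,0,0,0,0,0,0]}'
python3 to.py .4856 -.0292 .0508
```

```text
clock: 8.45
eef_pos: [0.4714, -0.1694, 0.159]
orientation: [[-0.998, 0.065, 0.0], [0.065, 0.998, -0.0], [-0.0, -0.0, -1.0]]
force: [0.0, 0.9, -1.3]
width: 0.334
finger_force: 30.0
t8.4 [ 0.4714 -0.1694  0.159 ] psi86.30 tilt0.0004 units [-0.21  5.63  4.33] twist -0.0 w0.334 f30.0 [ 0.   0.9 -1.3]
```

```bash
python3 -m creep '{"delta_pos":[[0,1,0],[-0.1,1,0],[-0.1,1,0],[0,1,0],[0,1,0],[0,0.63,0],[0,0,1],[0,0,1],[0,0,1],[0,0,0.6]],"twist":[0,0,0,0,0,0,0,0,0,0],"gripper":[0,0,0,0,0,0,0,0,0,0]}'
python3 -m creep '{"delta_pos":[[0,0,0.4],[0,0,0.2],[0,0,0.1],[0,0,0]],"twist":[0,0,0,0],"gripper":[0,0,0,0]}'
python3 to.py .4856 -.0292 .0508
```

```text
clock: 9.7
eef_pos: [0.4853, -0.0302, 0.0676]
orientation: [[-0.998, 0.065, -0.001], [0.065, 0.998, 0.0], [0.001, 0.0, -1.0]]
force: [0.7, 0.1, -1.0]
width: 0.331
finger_force: 30.0
clock: 10.2
eef_pos: [0.4856, -0.0301, 0.0511]
orientation: [[-0.998, 0.065, 0.0], [0.065, 0.998, -0.0], [-0.0, 0.0, -1.0]]
force: [0.3, -0.0, -0.5]
width: 0.331
finger_force: 30.0
t10.2 [ 0.4856 -0.0301  0.0511] psi86.30 tilt0.0004 units [0.   0.04 0.01] twist -0.0 w0.331 f30.0 [ 0.3 -0.  -0.5]
```

```bash
python3 -m creep '{"delta_pos":[[0,0,0.03],[0,0,0],[0,0,0],[0,0,0],[0,0,-0.5],[0,0,-1],[0,0,-1],[0,0,-1],[0,0,-1]],"twist":[0,0,0,0,0,0,0,0,0],"gripper":[0,0.4,0.6,1,1,1,1,1,1]}'
python3 -m creep '{"delta_pos":[[0,-1,0],[0,-1,0],[0,-1,0],[0,0,0],[0,0,0],[0,0,0],[0,0,0],[0,0,0],[0,0,0],[0,0,0]],"twist":[0,0,0,0.16,0.17,0.17,0.17,0.17,0.17,0.17],"gripper":[1,1,1,1,1,1,1,1,1,1]}'
python3 -m creep '{"delta_pos":[[0,0,0],[0,0,0],[0,0,0]],"twist":[0.16,0.16,0],"gripper":[1,1,1]}'
python3 to.py .515 -.2395 .047 -3.7
python3 - <<'E'
from bench import *
import cv2
a=read_camera("top")["pixels"][170:270,190:400,::-1]
cv2.imwrite("pics/g2.png",cv2.resize(a,None,fx=3.8,fy=3.8,interpolation=2))
E
```

```text
clock: 11.32
eef_pos: [0.4853, -0.03, 0.1643]
orientation: [[-0.998, 0.064, 0.001], [0.064, 0.998, -0.0], [-0.001, -0.0, -1.0]]
force: [0.1, -0.2, 0.4]
width: 0.992
finger_force: 0.0
clock: 12.58
eef_pos: [0.4805, -0.1049, 0.1635]
orientation: [[-0.262, 0.965, 0.001], [0.965, 0.262, -0.0], [-0.0, 0.001, -1.0]]
force: [0.2, 0.4, 0.6]
width: 1.003
finger_force: 0.0
clock: 12.95
eef_pos: [0.4806, -0.1049, 0.1633]
orientation: [[0.063, 0.998, 0.001], [0.998, -0.063, -0.0], [-0.0, 0.001, -1.0]]
force: [0.1, -0.2, -0.6]
width: 0.997
finger_force: 0.0
t12.9 [ 0.4806 -0.1049  0.1633] psi-3.64 tilt0.0007 units [-5.28  1.72  4.65] twist 0.001 w0.997 f0.0 [ 0.1 -0.2 -0.6]
```

View pics/g2.png

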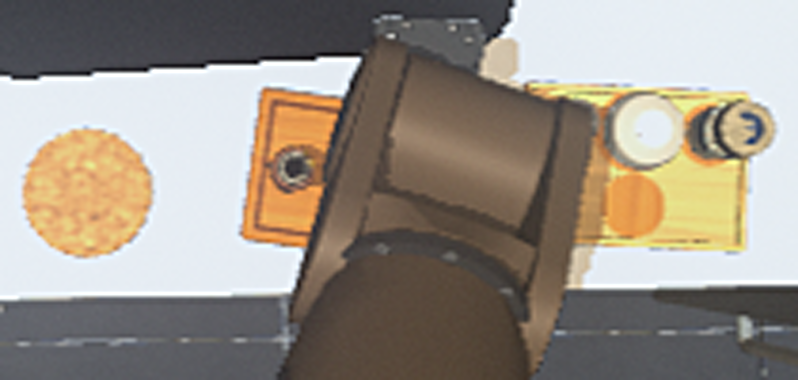

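The dropper stands on the board, crop pixel (295,170). Salt next.

```bash
python3 -m creep '{"delta_pos":[[-1,0.3,0],[-1,0.3,0],[-1,0.3,0],[-1,0.3,0],[-1,0.3,0],[-0.28,0.22,0],[0,0,0.8],[0,0,0.8],[0,0,0.8],[0,0,0.8]],"twist":[0,0,0,0,0,0,0,0,0,0],"gripper":[1,1,1,1,1,1,1,1,1,1]}'
python3 -m creep '{"delta_pos":[[0,0,0.8],[0,0,0.6],[0,0,0.05],[0,0,0],[0,0,0],[0,0,0],[0,0,0],[0,0,0],[0,0,0],[0,0,0]],"twist":[0,0,0,0,0,0,0,0,0,0],"gripper":[1,1,1,0.8,0.6,0.5,0.45,0.4,0.2,0]}'
python3 -m creep '{"delta_pos":[[0,0,0],[0,0,0]],"twist":[0,0],"gripper":[0,0]}'
python3 to.py .515 -.2395 .047 -3.7
```

```text
clock: 14.25
eef_pos: [0.5151, -0.2391, 0.082]
orientation: [[0.064, 0.998, -0.0], [0.998, -0.064, 0.0], [0.0, -0.0, -1.0]]
force: [-0.2, -0.5, 0.2]
width: 1.001
finger_force: 0.0
clock: 15.5
eef_pos: [0.5149, -0.2394, 0.0463]
orientation: [[0.064, 0.998, -0.0], [0.998, -0.064, 0.0], [0.0, -0.0, -1.0]]
force: [-0.8, -0.0, 0.4]
width: 0.406
finger_force: 29.6
clock: 15.75
eef_pos: [0.5149, -0.2394, 0.0463]
orientation: [[0.064, 0.998, -0.0], [0.998, -0.064, 0.0], [0.0, -0.0, -1.0]]
force: [-1.2, 0.2, 0.0]
width: 0.402
finger_force: 29.6
t15.8 [ 0.5149 -0.2394  0.0463] psi-3.70 tilt0.0002 units [-0.    0.   -0.03] twist 0.0 w0.402 f29.6 [-1.2  0.2  0. ]
```

```bash
python3 -m creep '{"delta_pos":[[0,0,-0.4],[0,0,-0.9],[0,0,-1],[0,0,-0.9],[1,-0.2,0],[1,-0.2,0],[1,-0.2,0],[1,-0.2,0],[1,-0.2,0],[0.9,-0.2,0]],"twist":[0,0,0,0,0,0,0,0,0,0],"gripper":[0,0,0,0,0,0,0,0,0,0]}'
python3 to.py .4768 -.0835 .0503
```

```text
clock: 17.0
eef_pos: [0.4935, -0.0882, 0.1259]
orientation: [[0.064, 0.998, -0.001], [0.998, -0.064, 0.001], [0.001, -0.001, -1.0]]
force: [-0.1, 0.1, -2.1]
width: 0.401
finger_force: 29.5
t17.0 [ 0.4935 -0.0882  0.1259] psi-3.66 tilt0.0012 units [ 0.15 -0.68  3.03] twist -0.0 w0.401 f29.5 [-0.1  0.1 -2.1]
```

```bash
python3 -m creep '{"delta_pos":[[0.15,-0.68,0],[0,0,0.9],[0,0,0.9],[0,0,0.7],[0,0,0.3],[0,0,0.15],[0,0,0.08],[0,0,0]],"twist":[0,0,0,0,0,0,0,0],"gripper":[0,0,0,0,0,0,0,0]}'
python3 to.py .4768 -.0835 .0503
```

```text
clock: 18.0
eef_pos: [0.4779, -0.0854, 0.0509]
orientation: [[0.065, 0.998, 0.0], [0.998, -0.065, -0.0], [-0.0, 0.0, -1.0]]
force: [0.4, 0.7, -1.0]
width: 0.403
finger_force: 29.5
t18.0 [ 0.4779 -0.0854  0.0509] psi-3.70 tilt0.0004 units [ 0.07 -0.05  0.02] twist -0.0 w0.403 f29.5 [ 0.4  0.7 -1. ]
```

```bash
python3 -m creep '{"delta_pos":[[0,0,0.04],[0,0,0],[0,0,0],[0,0,0],[0,0,-0.5],[0,0,-1],[0,0,-1],[0,0,-1],[0,0,-0.5],[-1,0,0]],"twist":[0,0,0,0,0,0,0,0,0,0],"gripper":[0,0.45,0.6,1,1,1,1,1,1,1]}'
python3 -m creep '{"delta_pos":[[-1,0.2,0],[-1,0.2,0],[-1,0.2,0],[-1,0.2,0],[-1,0.2,0],[-1,0.2,0],[-1,0.2,0],[-1,0.2,0],[-1,0.1,0],[0,0,0]],"twist":[0,0,0,0,0,0,0,0,0,0],"gripper":[1,1,1,1,1,1,1,1,1,1]}'
python3 to.py .506 -.358 .069
```

```text
clock: 19.25
eef_pos: [0.4765, -0.11, 0.1508]
orientation: [[0.063, 0.998, 0.002], [0.998, -0.063, -0.0], [-0.0, 0.002, -1.0]]
force: [-0.1, 0.1, -0.7]
width: 0.998
finger_force: 0.0
clock: 20.5
eef_pos: [0.5039, -0.3395, 0.1493]
orientation: [[0.066, 0.998, -0.0], [0.998, -0.066, 0.0], [0.0, -0.0, -1.0]]
force: [0.1, -0.0, 0.5]
width: 1.002
finger_force: 0.0
t20.5 [ 0.5039 -0.3395  0.1493] psi-3.80 tilt0.0001 units [-0.73  0.13  3.21] twist -0.0 w1.002 f0.0 [ 0.1 -0.   0.5]
```

```bash
python3 -m creep '{"delta_pos":[[-0.73,0.13,0],[0,0,0.8],[0,0,0.8],[0,0,0.8],[0,0,0.7],[0,0,0.1],[0,0,0],[0,0,0],[0,0,0],[0,0,0]],"twist":[0,0,0,0,0,0,0,0,0,0],"gripper":[1,1,1,1,1,1,0.7,0.55,0.5,0.45]}'
python3 -m creep '{"delta_pos":[[0,0,0],[0,0,0],[0,0,0]],"twist":[0,0,0],"gripper":[0.4,0.2,0]}'
python3 to.py .506 -.358 .069
```

```text
clock: 21.75
eef_pos: [0.5063, -0.3562, 0.0699]
orientation: [[0.065, 0.998, 0.0], [0.998, -0.065, -0.0], [-0.0, 0.0, -1.0]]
force: [-0.8, 0.5, -0.3]
width: 0.634
finger_force: 0.0
clock: 22.12
eef_pos: [0.5062, -0.3561, 0.0696]
orientation: [[0.065, 0.998, 0.0], [0.998, -0.065, 0.0], [0.0, 0.0, -1.0]]
force: [0.3, -0.5, 0.9]
width: 0.422
finger_force: 30.0
t22.1 [ 0.5062 -0.3561  0.0696] psi-3.70 tilt0.0001 units [-0.08 -0.    0.02] twist -0.0 w0.422 f30.0 [ 0.3 -0.5  0.9]
```

```bash
python3 -m creep '{"delta_pos":[[0,0,-0.4],[0,0,-0.8],[0,0,-1],[0,0,-1],[0,0,-0.3],[1,-0.2,0],[1,-0.2,0],[1,-0.2,0],[1,-0.2,0],[1,-0.2,0]],"twist":[0,0,0,0,0,0,0,0,0,0],"gripper":[0,0,0,0,0,0,0,0,0,0]}'
python3 to.py .468 -.138 .0736
```

```text
clock: 23.38
eef_pos: [0.489, -0.2284, 0.1569]
orientation: [[0.065, 0.998, -0.0], [0.998, -0.065, 0.0], [0.0, -0.0, -1.0]]
force: [0.4, -0.7, -2.0]
width: 0.428
finger_force: 30.0
t23.4 [ 0.489  -0.2284  0.1569] psi-3.71 tilt0.0004 units [ 3.56 -1.07  3.33] twist -0.0 w0.428 f30.0 [ 0.4 -0.7 -2. ]
```

```bash
python3 -m creep '{"delta_pos":[[1,-0.3,0],[1,-0.3,0],[1,-0.3,0],[0.56,-0.17,0],[0,0,0.9],[0,0,0.9],[0,0,0.8],[0,0,0.4],[0,0,0.2],[0,0,0.1]],"twist":[0,0,0,0,0,0,0,0,0,0],"gripper":[0,0,0,0,0,0,0,0,0,0]}'
python3 to.py .468 -.138 .0736
```

```text
clock: 24.62
eef_pos: [0.4686, -0.1393, 0.0748]
orientation: [[0.064, 0.998, 0.001], [0.998, -0.064, -0.0], [-0.0, 0.001, -1.0]]
force: [-0.4, 0.9, -0.8]
width: 0.426
finger_force: 30.0
t24.6 [ 0.4686 -0.1393  0.0748] psi-3.70 tilt0.0005 units [ 0.05 -0.03  0.05] twist -0.0 w0.426 f30.0 [-0.4  0.9 -0.8]
```

```bash
python3 -m creep '{"delta_pos":[[0,0,0.05],[0,0,0],[0,0,0],[0,0,0],[0,0,0],[0,0,-0.7],[0,0,-1],[0,0,-1],[0,0,-1],[0,0,-0.5]],"twist":[0,0,0,0,0,0,0,0,0,0],"gripper":[0,0,0.45,0.6,1,1,1,1,1,1]}'
python3 -m creep '{"delta_pos":[[-1,0,0],[-1,0,0],[-1,0,0],[-1,0,0],[-1,0,0],[-1,0,0],[0,0,0],[0,0,0],[0,0,0],[0,0,0]],"twist":[0,0,0,0,0,0,-0.16,-0.17,-0.17,-0.17],"gripper":[1,1,1,1,1,1,1,1,1,1]}'
python3 -m creep '{"delta_pos":[[0,0,0],[0,0,0],[0,0,0],[0,0,0],[0,0,0],[0,0,0]],"twist":[-0.17,-0.17,-0.17,-0.16,-0.16,0],"gripper":[1,1,1,1,1,1]}'
python3 to.py .5095 -.301 .017 86.3
python3 - <<'E'
from bench import *
import cv2
a=read_camera("top")["pixels"][170:270,190:400,::-1];b=read_camera("side")["pixels"][200:370,180:290,::-1]
cv2.imwrite("pics/g3.png",cv2.hconcat([cv2.resize(a,(520,300),interpolation=2)[:300],cv2.resize(b,(195,300),interpolation=2)]))
E
```

```text
clock: 25.88
eef_pos: [0.4686, -0.1393, 0.1795]
orientation: [[0.064, 0.998, 0.001], [0.998, -0.064, -0.001], [-0.0, 0.002, -1.0]]
force: [0.6, -0.5, -0.0]
width: 0.997
finger_force: 0.0
clock: 27.12
eef_pos: [0.4585, -0.2888, 0.1778]
orientation: [[-0.599, 0.8, -0.001], [0.8, 0.599, 0.001], [0.001, -0.0, -1.0]]
force: [-0.3, -0.4, -0.4]
width: 1.001
finger_force: 0.0
clock: 27.88
eef_pos: [0.4586, -0.2888, 0.1779]
orientation: [[-0.998, 0.066, -0.001], [0.066, 0.998, 0.001], [0.001, 0.001, -1.0]]
force: [0.2, 0.7, 0.3]
width: 1.0
finger_force: 0.0
t27.9 [ 0.4586 -0.2888  0.1779] psi86.24 tilt0.0008 units [-2.07 -0.35  6.44] twist -0.001 w1.000 f0.0 [0.2 0.7 0.3]
```

View pics/g3.png

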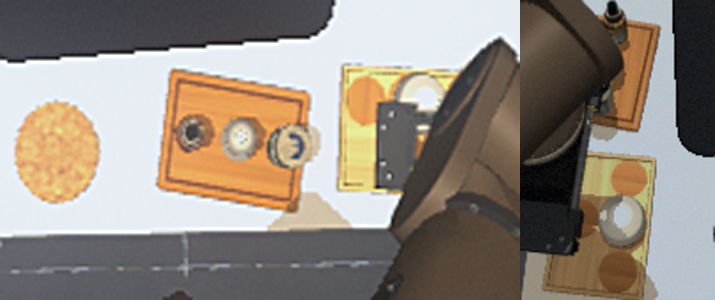

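All three stand on the board (crop (193,133), (240,138), (292,145)), and the timer is alone on the stand. Now the timer.

```bash
python3 -m creep '{"delta_pos":[[-1,-0.2,0],[-1,-0.15,0],[-0.07,0,0],[0,0,1],[0,0,1],[0,0,1],[0,0,1],[0,0,1],[0,0,0.8],[0,0,0.5]],"twist":[0,0,0,0,0,0,0,0,0,0],"gripper":[1,1,1,1,1,1,1,1,1,1]}'
python3 -m creep '{"delta_pos":[[0,0,0.14],[0,0,0],[0,0,0],[0,0,0],[0,0,0],[0,0,0],[0,0,0]],"twist":[0,0,0,0,0,0,0],"gripper":[1,0.85,0.75,0.65,0.5,0,0]}'
python3 to.py .5095 -.301 .017 86.3
```

```text
clock: 29.22
eef_pos: [0.5088, -0.3006, 0.02]
orientation: [[-0.998, 0.066, -0.001], [0.066, 0.998, 0.001], [0.001, 0.001, -1.0]]
force: [0.6, 0.6, -0.4]
width: 1.001
finger_force: 0.0
clock: 30.1
eef_pos: [0.5099, -0.301, 0.0176]
orientation: [[-0.998, 0.064, 0.0], [0.064, 0.998, -0.0], [-0.0, -0.0, -1.0]]
force: [-0.6, 0.7, 4.7]
width: 0.619
finger_force: 30.0
t30.1 [ 0.5099 -0.301   0.0176] psi86.30 tilt0.0004 units [0.02 0.   0.02] twist 0.0 w0.619 f30.0 [-0.6  0.7  4.7]
```

```bash
python3 -m creep '{"delta_pos":[[0,0,-0.3],[0,0,-0.7],[0,0,-1],[0,0,-1],[0,0,-1],[0,0,-1],[0,1,-0.6],[0.1,1,0],[0.1,1,0],[0.1,1,0]],"twist":[0,0,0,0,0,0,0,0,0,0],"gripper":[0,0,0,0,0,0,0,0,0,0]}'
python3 -m creep '{"delta_pos":[[0.1,1,0],[0.1,1,0],[0.1,1,0],[0.1,1,0],[0.1,1,0],[0.1,1,0],[0.1,1,0],[0.1,1,0],[0.1,1,0],[0.1,1,0]],"twist":[0,0,0,0,0,0,0,0,0,0],"gripper":[0,0,0,0,0,0,0,0,0,0]}'
python3 to.py .4686 .126 .0176
python3 - <<'E'
from h import *
c=C["side"];a=c["pixels"][150:195,205:260].astype(int)
m=(a[...,0]-a[...,2]>35).astype(np.uint8)
n,l,s,ce=cv2.connectedComponentsWithStats(m);k=1+s[1:,4].argmax();print(s[k],ray(c,ce[k][0]+205,ce[k][1]+150,.008))
c=C["top"];a=c["pixels"][190:245,185:240].astype(int)
m=(a[...,0]-a[...,2]>35).astype(np.uint8)
n,l,s,ce=cv2.connectedComponentsWithStats(m);k=1+s[1:,4].argmax();print(s[k],ray(c,ce[k][0]+185,ce[k][1]+190,.008))
E
```

```text
clock: 31.35
eef_pos: [0.5082, -0.1982, 0.1566]
orientation: [[-0.998, 0.064, -0.001], [0.064, 0.998, 0.001], [0.001, 0.001, -1.0]]
force: [-0.1, -0.4, -1.0]
width: 0.615
finger_force: 30.0
clock: 32.6
eef_pos: [0.4986, 0.0524, 0.1566]
orientation: [[-0.998, 0.064, -0.002], [0.064, 0.998, 0.0], [0.002, 0.0, -1.0]]
force: [-0.1, -0.3, -0.8]
width: 0.613
finger_force: 30.0
t32.6 [0.4986 0.0524 0.1566] psi86.36 tilt0.0017 units [1.39 2.86 5.56] twist -0.0 w0.613 f30.0 [-0.1 -0.3 -0.8]
[ 11   9  34  29 768] [0.46954279 0.12476736]
[ 11  14  34  34 895] [0.46918559 0.12708709]
```

```bash
python3 -m creep '{"delta_pos":[[0.5,1,0],[0.5,1,0],[0.37,0.86,0],[0,0,1],[0,0,1],[0,0,1],[0,0,1],[0,0,0.8],[0,0,0.4],[0,0,0.2]],"twist":[0,0,0,0,0,0,0,0,0,0],"gripper":[0,0,0,0,0,0,0,0,0,0]}'
python3 -m creep '{"delta_pos":[[0,0,0.1],[0,0,0]],"twist":[0,0],"gripper":[0,0]}'
python3 to.py .469 .126 .0176
```

```text
clock: 33.85
eef_pos: [0.4697, 0.1244, 0.0219]
orientation: [[-0.998, 0.064, -0.001], [0.064, 0.998, -0.0], [0.001, -0.0, -1.0]]
force: [-0.4, 0.3, -1.1]
width: 0.612
finger_force: 30.0
clock: 34.1
eef_pos: [0.4704, 0.124, 0.0202]
orientation: [[-0.998, 0.065, 0.001], [0.065, 0.998, 0.0], [-0.001, 0.0, -1.0]]
force: [0.3, -0.3, -0.3]
width: 0.616
finger_force: 30.0
t34.1 [0.4704 0.124  0.0202] psi86.30 tilt0.0006 units [0.06 0.08 0.1 ] twist -0.0 w0.616 f30.0 [ 0.3 -0.3 -0.3]
```

```bash
python3 -m creep '{"delta_pos":[[0.06,0.08,0.06],[0,0,0.04],[0,0,0],[0,0,0],[0,0,0],[0,0,-0.5],[0,0,-1],[0,0,-1],[0,0,-1],[0,0,-1]],"twist":[0,0,0,0,0,0,0,0,0,0],"gripper":[0,0,0.75,1,1,1,1,1,1,1]}'
python3 -m creep '{"delta_pos":[[0,0,-1],[0,0,-0.2],[0,0,0],[0,0,0],[0,0,0],[0,0,0],[0,0,0],[0,0,0],[0,0,0],[0,0,0]],"twist":[0.16,0.17,0.17,0.17,0.17,0.17,0.17,0.16,0.16,0],"gripper":[1,1,1,1,1,1,1,1,1,1]}'
python3 to.py .4686 -.1393 .0746 -3.7
```

```text
clock: 35.35
eef_pos: [0.4689, 0.126, 0.1316]
orientation: [[-0.998, 0.065, 0.001], [0.065, 0.998, 0.0], [-0.001, 0.0, -1.0]]
force: [-0.7, 0.1, -0.2]
width: 1.0
finger_force: 0.0
clock: 36.6
eef_pos: [0.4689, 0.126, 0.1606]
orientation: [[0.063, 0.998, 0.001], [0.998, -0.063, 0.0], [0.0, 0.001, -1.0]]
force: [0.7, 0.1, -0.6]
width: 1.001
finger_force: 0.0
t36.6 [0.4689 0.126  0.1606] psi-3.63 tilt0.0007 units [-10.59   0.67   3.44] twist 0.001 w1.001 f0.0 [ 0.7  0.1 -0.6]
```

```bash
python3 -m creep '{"delta_pos":[[-1,0.1,0],[-1,0.1,0],[-1,0.1,0],[-1,0.1,0],[-1,0.1,0],[-1,0.1,0],[-1,0.07,0],[-1,0,0],[-1,0,0],[-1,0,0]],"twist":[0,0,0,0,0,0,0,0,0,0],"gripper":[1,1,1,1,1,1,1,1,1,1]}'
python3 -m creep '{"delta_pos":[[-0.59,0,0],[0,0,0]],"twist":[0,0],"gripper":[1,1]}'
python3 to.py .4686 -.1393 .0746 -3.7
python3 - <<'E'
from bench import *
import cv2
a=read_camera("top")["pixels"][170:270,190:400,::-1];b=read_camera("side")["pixels"][140:290,180:290,::-1]
cv2.imwrite("pics/g4.png",cv2.hconcat([cv2.resize(a,(525,330),interpolation=2),cv2.resize(b,(242,330),interpolation=2)]))
E
```

```text
clock: 37.85
eef_pos: [0.4694, -0.1253, 0.1603]
orientation: [[0.06, 0.998, 0.0], [0.998, -0.06, -0.0], [-0.0, 0.0, -1.0]]
force: [-0.5, 0.3, -0.4]
width: 0.999
finger_force: 0.0
clock: 38.1
eef_pos: [0.4685, -0.1397, 0.16]
orientation: [[0.064, 0.998, 0.0], [0.998, -0.064, 0.0], [0.0, 0.0, -1.0]]
force: [-0.3, 0.3, 0.6]
width: 1.001
finger_force: 0.0
t38.1 [ 0.4685 -0.1397  0.16  ] psi-3.67 tilt0.0002 units [0.02 0.   3.42] twist 0.0 w1.001 f0.0 [-0.3  0.3  0.6]
```

View pics/g4.png

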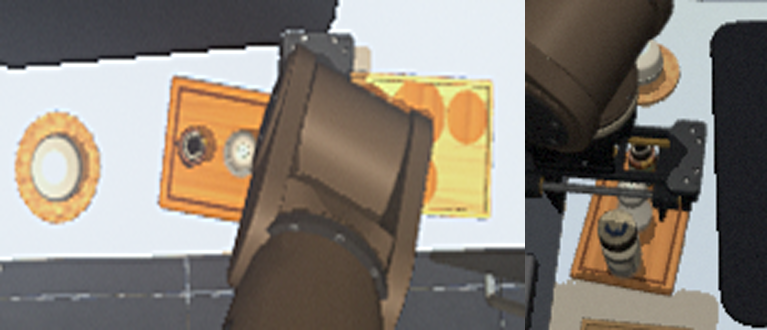

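The timer sits centred on the cork mat (crop (58,166)), and the jars still stand. Next is the spice jar's return.

```bash
python3 -m creep '{"delta_pos":[[0,0,0.9],[0,0,0.9],[0,0,0.9],[0,0,0.6],[0,0,0.12],[0,0,0],[0,0,0],[0,0,0],[0,0,0],[0,0,0]],"twist":[0,0,0,0,0,0,0,0,0,0],"gripper":[1,1,1,1,1,0.7,0.55,0.45,0.3,0]}'
python3 -m creep '{"delta_pos":[[0,0,0],[0,0,0],[0,0,-0.5],[0,0,-0.9],[0,0,-0.6],[-1,0.17,0],[-1,0.17,0],[-1,0.17,0],[-1,0.17,0],[-1,0.17,0]],"twist":[0,0,0,0,0,0,0,0,0,0],"gripper":[0,0,0,0,0,0,0,0,0,0]}'
python3 to.py .5062 -.3561 .0696
```

```text
clock: 39.45
eef_pos: [0.4686, -0.1393, 0.0745]
orientation: [[0.065, 0.998, 0.0], [0.998, -0.065, 0.0], [0.0, 0.0, -1.0]]
force: [-0.2, -0.2, 0.8]
width: 0.53
finger_force: 0.0
clock: 40.7
eef_pos: [0.4818, -0.2663, 0.125]
orientation: [[0.064, 0.998, 0.0], [0.998, -0.064, -0.0], [-0.0, 0.0, -1.0]]
force: [0.3, -0.0, -1.1]
width: 0.425
finger_force: 30.0
t40.7 [ 0.4818 -0.2663  0.125 ] psi-3.69 tilt0.0003 units [-3.52  1.2   2.22] twist -0.0 w0.425 f30.0 [ 0.3 -0.  -1.1]
```

```bash
python3 -m creep '{"delta_pos":[[-1,0.35,0],[-1,0.35,0],[-1,0.35,0],[-0.52,0.15,0],[0,0,0.9],[0,0,0.7],[0,0,0.35],[0,0,0.15],[0,0,0.08],[0,0,0.03]],"twist":[0,0,0,0,0,0,0,0,0,0],"gripper":[0,0,0,0,0,0,0,0,0,0]}'
python3 to.py .5062 -.3561 .0696
```

```text
clock: 41.95
eef_pos: [0.5062, -0.3551, 0.0703]
orientation: [[0.064, 0.998, 0.001], [0.998, -0.064, -0.001], [-0.001, 0.001, -1.0]]
force: [-3.3, 2.1, 11.3]
width: 0.421
finger_force: 30.0
t42.0 [ 0.5062 -0.3551  0.0703] psi-3.69 tilt0.0009 units [-0.04  0.    0.03] twist -0.0 w0.421 f30.0 [-3.3  2.1 11.3]
```

```bash
python3 -m creep '{"delta_pos":[[0,0,0],[0,0,0],[0,0,0],[0,0,0],[0,0,-0.5],[0,0,-1],[0,0,-1],[0,0,-1],[1,-0.1,0],[1,-0.1,0]],"twist":[0,0,0,0,0,0,0,0,0,0],"gripper":[0.45,0.55,1,1,1,1,1,1,1,1]}'
python3 -m creep '{"delta_pos":[[1,-0.1,0],[1,-0.1,0],[1,-0.1,0],[1,-0.1,0],[1,-0.1,0],[1,-0.1,0],[1,-0.1,0],[1,-0.1,0],[0.7,0,0],[0,0,0]],"twist":[0,0,0,0,0,0,0,0,0,0],"gripper":[1,1,1,1,1,1,1,1,1,1]}'
python3 to.py .4779 -.0854 .05
```

```text
clock: 43.2
eef_pos: [0.5041, -0.3041, 0.1574]
orientation: [[0.065, 0.998, 0.001], [0.998, -0.065, -0.0], [-0.0, 0.001, -1.0]]
force: [0.2, 0.2, -0.2]
width: 1.001
finger_force: 0.0
clock: 44.45
eef_pos: [0.4984, -0.0854, 0.1567]
orientation: [[0.063, 0.998, 0.0], [0.998, -0.063, 0.0], [0.0, 0.0, -1.0]]
force: [-0.3, 0.1, -0.2]
width: 0.998
finger_force: 0.0
t44.5 [ 0.4984 -0.0854  0.1567] psi-3.59 tilt0.0001 units [-0.05 -0.82  4.27] twist -0.0 w0.998 f0.0 [-0.3  0.1 -0.2]
```

```bash
python3 -m creep '{"delta_pos":[[-0.05,-0.82,0],[0,0,0],[0,0,0.9],[0,0,0.9],[0,0,0.9],[0,0,0.9],[0,0,0.5],[0,0,0.15],[0,0,0],[0,0,0]],"twist":[0,0,0,0,0,0,0,0,0,0],"gripper":[1,1,1,1,1,1,1,1,0.7,0.55]}'
python3 -m creep '{"delta_pos":[[0,0,0],[0,0,0],[0,0,0],[0,0,0],[0,0,0]],"twist":[0,0,0,0,0],"gripper":[0.48,0.42,0.3,0,0]}'
python3 to.py .4779 -.0854 .05
python3 -m creep '{"delta_pos":[[0,0,-0.4],[0,0,-0.8],[0,0,-0.8],[-1,0.2,0],[-1,0.2,0],[-1,0.2,0],[-1,0.2,0],[-1,0.2,0],[-1,0.2,0],[0,0,0]],"twist":[0,0,0,0,0,0,0,0,0,0],"gripper":[0,0,0,0,0,0,0,0,0,0]}'
python3 to.py .5149 -.2394 .0463
```

```text
clock: 45.7
eef_pos: [0.4781, -0.0866, 0.051]
orientation: [[0.064, 0.998, 0.001], [0.998, -0.064, -0.0], [-0.0, 0.001, -1.0]]
force: [0.7, 0.7, -0.2]
width: 0.843
finger_force: 0.0
clock: 46.32
eef_pos: [0.4777, -0.0864, 0.0503]
orientation: [[0.064, 0.998, -0.0], [0.998, -0.064, 0.0], [0.0, -0.0, -1.0]]
force: [-0.8, -1.5, 0.5]
width: 0.403
finger_force: 29.7
t46.3 [ 0.4777 -0.0864  0.0503] psi-3.70 tilt0.0002 units [0.04 0.01 0.01] twist -0.0 w0.403 f29.7 [-0.8 -1.5  0.5]
clock: 47.58
eef_pos: [0.4982, -0.2397, 0.1005]
orientation: [[0.066, 0.998, 0.001], [0.998, -0.066, -0.0], [-0.0, 0.001, -1.0]]
force: [-0.3, 1.6, -2.8]
width: 0.403
finger_force: 29.5
t47.6 [ 0.4982 -0.2397  0.1005] psi-3.80 tilt0.0007 units [0.05 0.66 2.17] twist -0.0 w0.403 f29.5 [-0.3  1.6 -2.8]
```

```bash
python3 -m creep '{"delta_pos":[[0.02,0.66,0],[0,0,0],[0,0,0.8],[0,0,0.7],[0,0,0.35],[0,0,0.16],[0,0,0.1],[0,0,0.04],[0,0,0]],"twist":[0,0,0,0,0,0,0,0,0],"gripper":[0,0,0,0,0,0,0,0,0]}'
python3 to.py .5149 -.24 .0463
```

```text
clock: 48.7
eef_pos: [0.5146, -0.2387, 0.0469]
orientation: [[0.064, 0.998, 0.0], [0.998, -0.064, -0.0], [-0.0, 0.0, -1.0]]
force: [-0.1, 0.3, -1.4]
width: 0.403
finger_force: 29.5
t48.7 [ 0.5146 -0.2387  0.0469] psi-3.70 tilt0.0004 units [-0.05  0.01  0.02] twist -0.0 w0.403 f29.5 [-0.1  0.3 -1.4]
```

```bash
python3 -m creep '{"delta_pos":[[-0.05,0,0.04],[0,0,0],[0,0,0],[0,0,0],[0,0,0],[0,0,-0.5],[0,0,-1],[0,0,-1],[0,0,-1],[0,0,-1]],"twist":[0,0,0,0,0,0,0,0,0,0],"gripper":[0,0.45,0.55,1,1,1,1,1,1,1]}'
python3 -m creep '{"delta_pos":[[1,0,0],[1,0,0],[1,0,0],[1,0,0],[1,0,0],[1,0,0],[1,0,0],[1,0,0],[0.5,-1,0],[0,0,0]],"twist":[0,0,0,0,0,0,0,0,0,-0.16],"gripper":[1,1,1,1,1,1,1,1,1,1]}'
python3 -m creep '{"delta_pos":[[0,0,0],[0,0,0],[0,0,0],[0,0,0],[0,0,0],[0,0,0],[0,0,0],[0,0,0],[0,0,0]],"twist":[-0.17,-0.17,-0.17,-0.17,-0.17,-0.17,-0.16,-0.16,0],"gripper":[1,1,1,1,1,1,1,1,1]}'
python3 to.py .4856 -.0301 .05 86.3
```

```text
clock: 49.95
eef_pos: [0.5145, -0.2399, 0.1599]
orientation: [[0.064, 0.998, 0.001], [0.998, -0.064, -0.0], [-0.0, 0.001, -1.0]]
force: [0.2, 0.6, -0.6]
width: 0.999
finger_force: 0.0
clock: 51.2
eef_pos: [0.502, -0.0252, 0.159]
orientation: [[-0.107, 0.994, -0.0], [0.994, 0.107, 0.0], [0.0, -0.0, -1.0]]
force: [-0.5, 0.2, 0.4]
width: 0.998
finger_force: 0.0
clock: 52.32
eef_pos: [0.5033, -0.0262, 0.1588]
orientation: [[-0.998, 0.066, 0.001], [0.066, 0.998, -0.0], [-0.001, 0.0, -1.0]]
force: [-0.2, 0.3, -0.1]
width: 1.001
finger_force: 0.0
t52.3 [ 0.5033 -0.0262  0.1588] psi86.24 tilt0.0008 units [ 0.7  -0.2   4.35] twist -0.001 w1.001 f0.0 [-0.2  0.3 -0.1]
```

```bash
python3 -m creep '{"delta_pos":[[0.7,-0.2,0],[0,0,0],[0,0,0.9],[0,0,0.9],[0,0,0.9],[0,0,0.9],[0,0,0.55],[0,0,0.2],[0,0,0],[0,0,0]],"twist":[0,0,0,0,0,0,0,0,0,0],"gripper":[1,1,1,1,1,1,1,1,0.7,0.5]}'
python3 -m creep '{"delta_pos":[[0,0,0],[0,0,0],[0,0,0],[0,0,0],[0,0,0],[0,0,0]],"twist":[0,0,0,0,0,0],"gripper":[0.42,0.38,0.33,0.2,0,0]}'
python3 to.py .4856 -.0301 .05
python3 -m creep '{"delta_pos":[[0,0,-0.4],[0,0,-1],[0,0,-1],[0,0,-1],[0,0,-1],[0.1,-1,0],[0.1,-1,0],[0.1,-1,0],[0.1,-1,0],[0.1,-1,0]],"twist":[0,0,0,0,0,0,0,0,0,0],"gripper":[0,0,0,0,0,0,0,0,0,0]}'
python3 to.py .4533 -.2943 .0458
```

```text
clock: 53.58
eef_pos: [0.4858, -0.0301, 0.05]
orientation: [[-0.998, 0.065, 0.001], [0.065, 0.998, -0.0], [-0.001, -0.0, -1.0]]
force: [0.9, -0.1, -0.1]
width: 0.846
finger_force: 0.0
clock: 54.32
eef_pos: [0.4854, -0.0301, 0.0494]
orientation: [[-0.998, 0.065, 0.0], [0.065, 0.998, 0.0], [-0.0, 0.0, -1.0]]
force: [-0.4, 0.1, -0.4]
width: 0.33
finger_force: 30.0
t54.3 [ 0.4854 -0.0301  0.0494] psi86.30 tilt0.0001 units [-0.01  0.   -0.03] twist -0.0 w0.330 f30.0 [-0.4  0.1 -0.4]
clock: 55.58
eef_pos: [0.4646, -0.1548, 0.16]
orientation: [[-0.998, 0.064, 0.0], [0.064, 0.998, -0.0], [-0.0, -0.0, -1.0]]
force: [0.7, 0.6, -0.4]
width: 0.33
finger_force: 30.0
t55.6 [ 0.4646 -0.1548  0.16  ] psi86.31 tilt0.0004 units [ 0.09 -5.6   4.57] twist -0.0 w0.330 f30.0 [ 0.7  0.6 -0.4]
```

```bash
python3 -m creep '{"delta_pos":[[0.05,-1,0],[0.04,-1,0],[0,-1,0],[0,-1,0],[0,-1,0],[0,-0.6,0],[0,0,1],[0,0,1],[0,0,1],[0,0,0.8]],"twist":[0,0,0,0,0,0,0,0,0,0],"gripper":[0,0,0,0,0,0,0,0,0,0]}'
python3 -m creep '{"delta_pos":[[0,0,0.4],[0,0,0.2],[0,0,0.12],[0,0,0.04],[0,0,0]],"twist":[0,0,0,0,0],"gripper":[0,0,0,0,0]}'
python3 to.py .4533 -.2943 .0455
```

```text
clock: 56.82
eef_pos: [0.4535, -0.2932, 0.0637]
orientation: [[-0.998, 0.064, -0.0], [0.064, 0.998, 0.0], [0.0, 0.0, -1.0]]
force: [0.2, 0.5, -1.1]
width: 0.332
finger_force: 30.0
clock: 57.45
eef_pos: [0.4537, -0.2937, 0.0457]
orientation: [[-0.998, 0.064, 0.0], [0.064, 0.998, -0.0], [-0.0, -0.0, -1.0]]
force: [0.0, 0.7, -1.4]
width: 0.332
finger_force: 30.0
t57.5 [ 0.4537 -0.2937  0.0457] psi86.30 tilt0.0005 units [ 0.02 -0.03  0.01] twist -0.0 w0.332 f30.0 [ 0.   0.7 -1.4]
```

```bash
python3 -m creep '{"delta_pos":[[0,0,0.03],[0,0,0],[0,0,0],[0,0,0],[0,0,0],[0,0,-0.5],[0,0,-1],[0,0,-1],[0,0,-1],[0,0,-1]],"twist":[0,0,0,0,0,0,0,0,0,0],"gripper":[0,0.4,0.55,0.9,1,1,1,1,1,1]}'
python3 -m creep '{"delta_pos":[[0,0,-1],[0,1,-1],[0,1,0],[0,1,0],[0,1,0],[0,1,0],[0,1,0],[0,1,0],[0,1,0],[0,1,0]],"twist":[0,0,0,0,0,0,0,0,0,0],"gripper":[1,1,1,1,1,1,1,1,1,1]}'
python3 -m creep '{"delta_pos":[[0,0,0],[0,0,0]],"twist":[0,0],"gripper":[1,1]}'
python3 - <<'E'
from bench import *
import cv2
a=read_camera("top")["pixels"][170:250,190:400,::-1];b=read_camera("side")["pixels"][270:380,180:330,::-1]
a=cv2.resize(a,None,fx=3.8,fy=3.8,interpolation=2);b=cv2.resize(b,None,fx=2.5,fy=2.5,interpolation=2)
o=0*cv2.resize(b,(798,275));o[:,:375]=b
import pickle
d=pickle.load(open("cams.pkl","rb"));o[:,400:775]=cv2.resize(d["side"]["pixels"][270:380,180:330,::-1],None,fx=2.5,fy=2.5,interpolation=2)
cv2.imwrite("pics/end.png",cv2.vconcat([a,o]))
E
```

```text
clock: 58.7
eef_pos: [0.4536, -0.2935, 0.1588]
orientation: [[-0.998, 0.065, 0.001], [0.065, 0.998, -0.0], [-0.001, -0.0, -1.0]]
force: [0.2, -0.2, 0.3]
width: 0.999
finger_force: 0.0
clock: 59.95
eef_pos: [0.468, -0.0682, 0.208]
orientation: [[-0.998, 0.065, 0.001], [0.065, 0.998, -0.0], [-0.001, -0.0, -1.0]]
force: [-0.8, -0.8, 0.0]
width: 1.004
finger_force: 0.0
clock: 60.2
eef_pos: [0.4682, -0.0695, 0.2076]
orientation: [[-0.998, 0.064, 0.001], [0.064, 0.998, -0.0], [-0.001, -0.0, -1.0]]
force: [-0.2, -0.1, 0.5]
width: 1.002
finger_force: 0.0
```

View pics/end.png

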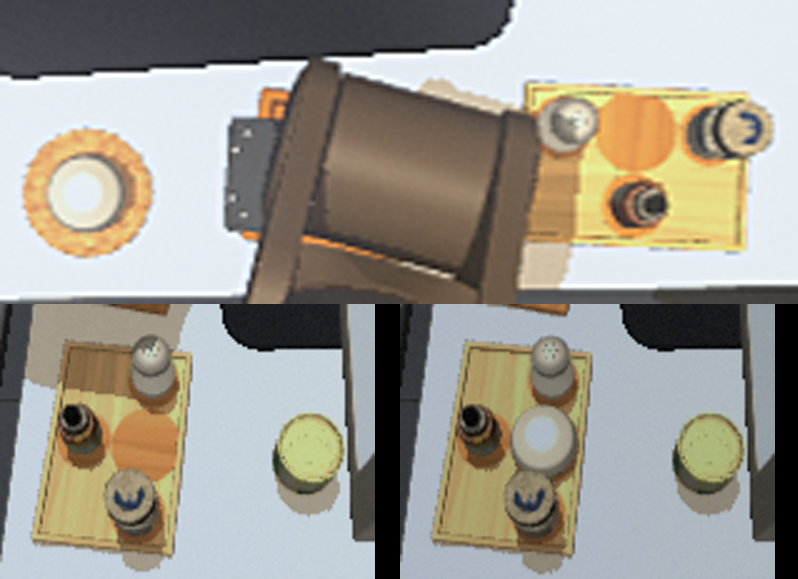

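The three jars stand where they did at the start (salt (567,125), jar (745,130), dropper (655,204) match the first picture), and the timer is centred on the mat at (86,192).

```bash
python3 -c "
from bench import *
print(job_done())"
```

```text
the job is handed in; nothing more can be done
None
```

I handed the job in at about 60 s: the egg timer stands in the middle of the cork mat, and the last pictures show all three jars back upright on their starting places, released, with the tin unmoved; the cream pot was never approached, and no verdict was returned.

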